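# Seat the depositor's nozzle plate and clamp it with the wing screw

## Robot

A 7-joint arm with a two-finger parallel gripper is mounted at the origin on the work surface. World frame = base frame: x ahead of the robot, y to its left, z up, the work surface at z = 0. Lengths are in m, angles in rad, forces in N, time in s.
With the tool pointing down it reaches from about 0.425 to 0.875 m from the base axis. Payload 4.7 kg.
Tool frame: the origin (TCP) lies between the finger pads; the fingertips stand 14 mm ahead of it and the grasp point (between the pads) lies 5 mm behind it; z points along the fingers, y is the line along which they close (so a half turn about z gives the same grasp; the last joint's range is limited). The gripper opens to 87 mm and grips with 3 to 60 N. Pads are 19 mm wide; open, the fingers measure 117 mm over their backs; the gripper's body (75 mm by 190 mm) begins 51 mm behind the grasp point.
Start: joints at [1.15, 0.321, -0.07, 1.45, 0.023, 1.371, -0.057], TCP at [0.274, -0.59, 0.237] pointing down, gripper open.
Joint ranges: [-2.86, 2.86], [-0.3, 2.09], [-1.38, 1.24], [0.06, 2.45], [-1.56, 4.7], [0.09, 2.05], [-2.69, 2.69]. Speed limits (rad/s): [2.57, 2.57, 3.14, 3.14, 3.14, 3.14, 3.14].

## Interface

Orientations are given as a rotation vector (axis times angle).
In Python, from bench import ctrl gives the robot as it stands.
- The arm moves only by the tool step_arm, never from a script. Its argument "commands" is a list of rows, each an object with "travel": the shift along the tool's x, y, z in m, a list of three; "turn": the turn, a rotation vector about the tool's x, y, z in degrees, a list of three. A call has 1 to 5 rows; each row is the pose to reach, as a shift and turn from the pose commanded when the call began, along the tool's axes at that moment; what a row does not reach only later rows make up. A row lasts 1/10 s, in which the tool goes at most 50 mm and 8.59 degrees, less where a joint would pass 70% of its speed; a pose out of reach is approached as far as the arm can. A call with a gripper value outside its range is refused whole. "gripper" is the opening, from 0 (shut) to 1 (fully open), set as the call begins (left out, the last holds). The fingers move at their own pace and stop on an object; "force" is the grip in N (left out, the last holds). Time passes only in rows, so rows that repeat a pose let the fingers close. It gives the time, the measured TCP pose, the force, the opening and the grip force at its end, in the units of the state.
- ctrl.get_state(): the state, without advancing time (a new reading comes with each control period).
- ctrl.get_image(name): name is "side" or "top" or "wrist"; returns the picture (480x640x3 uint8, red, green, blue); there is no depth.
- ctrl.camera_model(name): a dict with "fx", "fy", "cx", "cy" (pixels), "R" (3x3) and "t" (3): a world point X has camera coordinates R X + t; the wrist camera has in their place "T_tool_cam" (4x4, takes a point from camera to tool coordinates, whose origin is the TCP and whose axes are the flange's). Camera axes: x right, y down, z forward; pixel columns grow to the right and rows downward; lengths in m; the calibration is good to about 2 mm. A picture is of the moment at which its call begins: read the wrist's pose just before it. camera_model takes no time and is no camera call.
- ctrl.close_job(): hands the job in; it is judged then, once.
The state is a dict: "time": time; "joint_positions": joint angles; "qd": joint speeds; "joint_torque": joint torques, N m; "position": TCP position; "tool_rot": TCP orientation; "ft_force": force on the tool from outside, world axes, zero at the start; "torque": the same for the moment, N m; "grip_width": opening from 0.0 (shut) to 1.0 (fully open); "grip_force": force on a finger pad.
Only numpy, scipy, OpenCV 4.12 (cv2) and the standard library are available. Lean on these libraries where they do the work, as an engineer would, in place of code of your own. Each camera call takes 0.05 s, during which the arm holds its last target. There are 200 camera calls.

## Task

Slide the nozzle plate fully home against the rubber stop at the far end of its holder, pushing gently, then tighten the red wing screw clockwise until its spring pad holds the plate firmly, but not overtightened. The wings pass close to the blue drip guard: keep the gripper off the guard, leave the other things where they stand, and let go at the end.

Things in the scene. Friction and masses are not known exactly. Their poses are not given: they have to be found in the camera images.
- holder: Steel holder fixed on the bench. Origin on the bench, under the centre of the plate when it is home; +x is the way the plate slides home (away from the robot), +y towards the blue guard. Base 8 mm thick, x -125 to 105, y -100 to 55 mm. Two white rails (inner faces y +/-33.5, tops 24 mm up) guide the plate. A bridge crosses it at x 33 to 57 mm, top 54 mm up; the screw's axis is at x 45, y 0.
- bed: White slide bed in the holder, 215 x 66 mm, top 12 mm above the bench, on which the plate lies; origin and axes of the holder. The clamp presses the plate (10 mm thick) onto it: below 20 N of clamping is loose, about 35 N firm, above 48 N too tight, above 58 N does damage.
- back_stop: Black rubber stop across the far end of the channel, front face at holder x = 85 mm, top 28 mm above the bench; origin and axes of the holder. For gentle contact: pushing the plate on it with over 25 N is too hard.
- plate_lug (a point): Centre of the black lug (12 mm in x, 40 in y, 22 to 58 mm above the bench) on the near end of the loose aluminium nozzle plate (170 x 64 x 10 mm, 0.35 kg), 70 mm from the plate's centre; plate's axes. Three 24 mm high nozzles stand 66 mm beyond it. Starts 25 to 50 mm short of home, slides with 1 to 2 N; at home this point is at holder x = -70 mm and the plate's far edge touches the stop.
- wing_grip (a point): Point on the vertical axis of the red wing screw, near mid height of the wings, 86 mm above the bench. The wings are one upright blade 8 mm thick, 72 mm across (+/-36 mm along this point's x), from 64 to 98 mm above the bench; its two sides (facing this point's y) are flat within 22 mm of the axis. Judge tightness by the rise in turning torque, not by its level: with the hand stopped, friction may hold up to 0.35 N m either way.
- wing_screw (a joint): Screw angle, rad; grows as it is tightened (clockwise from above), 0 to 5, starts at 0 to 0.3; at 0 the wings lie along holder x. Turns at 0.35 N m throughout and stays put. The pad under it sinks 6 mm per rad and meets the plate at an unknown angle, 0.5 to 2.5; then its spring adds 36 N of clamping and 0.22 N m of torque per rad: firm is 1 rad (0.2 N m) past first touch.
- guard: Blue plastic drip guard, an upright sheet 120 mm long and 5 mm thick fixed beside the wing screw, reaching 100 mm above the bench; its inner face is at holder y = 43 mm, 7 mm from the sweep of the wing tips; same origin and axes as the holder. It must not be pushed with more than 3 N.
- spare_nozzle_a: Bystander: loose steel piping nozzle, 28 mm wide, 42 mm tall, standing on the holder's base on its -y side; origin at its underside.
- spare_nozzle_b: Bystander: the same in brass.
- jar: Bystander: glass jar with orange lid, 64 mm wide, 100 mm tall; origin at its underside.
- bowl: Bystander: steel bowl, 140 mm wide, 60 mm tall; origin at its underside.
- spatula: Bystander: spatula with white handle lying on the bench; origin at its underside.
- cutter: Bystander: steel ring cutter, 70 mm wide, 35 mm tall; origin at its underside.
Mind the look-alikes: they are no part of the job. Leave any orange or purple look-alike of the part that bears plate_lug alone.

How it is judged:
By the outcome, as a careful person would: the job done as asked, in the order asked, and still so for the second after the job is handed in, with the robot touching nothing.
It also fails if it takes over 72 s, if anything falls off the work surface, if the arm or the gripper's body presses on something with over 40 N, if the wrist force passes 120 N, or if a joint passes its speed limit or range.

## Working session

There is one attempt and no reset: what is moved stays moved. The work goes in short steps, Python scripts to look and compute and a tool call to move; the robot and the scene stay as the last step left them, time stands still between calls to the robot, and variables do not carry over. Pictures are saved under pics/ and viewed, at most 10 in all, crops included, and the job is handed in when it is done.

Besides the shell and the picture viewer there is one more tool, called after "Call:" as a command line: name --argument value ..., lists and objects as JSON in quotes. step_arm: Moves the arm, as the interface text tells. Its arguments: {"type":"object","properties":{"commands":{"type":"array"},"gripper":{"type":"number"},"force":{"type":"number"}},"required":["commands"]}

```bash
mkdir -p pics; ls
python3 - <<'E'
from bench import ctrl
import cv2
for n in("top","side"):
    cv2.imwrite(f"pics/{n}0.png",ctrl.get_image(n)[:,:,::-1]); m=ctrl.camera_model(n); print(n,m)
s=ctrl.get_state(); print(s)
print(ctrl.camera_model("wrist"))
E
```

```text
pics
top {'fx': 474.68994320193593, 'fy': 474.68994320193593, 'cx': 324.28812684797674, 'cy': 234.27850745344853, 'R': array([[ 0.02865702, -0.99929   ,  0.02445949],
       [-0.98480588, -0.03241756, -0.17060624],
       [ 0.17127802, -0.01919879, -0.98503566]]), 't': array([-0.0445616 ,  0.53557949,  1.13917879])}
side {'fx': 511.39868215808156, 'fy': 511.39868215808156, 'cx': 322.7565748674378, 'cy': 235.94125340206756, 'R': array([[-0.75949657, -0.650503  , -0.0032873 ],
       [-0.46942183,  0.55155918, -0.68951114],
       [ 0.45034221, -0.52213822, -0.72426761]]), 't': array([0.37601706, 0.33072996, 0.89545754])}
{'time': 0.1, 'joint_positions': array([ 1.15010701,  0.32174521, -0.07005287,  1.45153383,  0.0226412 ,
        1.3707812 , -0.05690669]), 'qd': array([-0.00108818, -0.00117374,  0.00038744, -0.0028673 , -0.00094392,
        0.00017874, -0.00080358]), 'joint_torque': array([-2.69969260e-04, -4.92570555e+01, -4.05662460e-01, -3.13398814e+01,
       -6.41150982e-02,  3.95710382e-02,  9.64681817e-05]), 'position': array([ 0.27352746, -0.58914407,  0.23558262]), 'tool_rot': array([-3.06608004e+00, -6.77250228e-01,  7.84828370e-04]), 'ft_force': array([-1.07721728,  0.77398343,  0.04265877]), 'torque': array([-0.03763891, -0.04427927,  0.0206688 ]), 'grip_force': 0.0, 'grip_width': 1.0031149151434242}
{'fx': 384.8115345406599, 'fy': 384.8115345406599, 'cx': 319.95684421359897, 'cy': 236.50145131596173, 'T_tool_cam': array([[-5.99733749e-04, -9.68602839e-01, -2.48612509e-01,
         6.73948984e-02],
       [ 9.99999604e-01, -4.17362284e-04, -7.86264612e-04,
         9.43493253e-04],
       [ 6.57816651e-04, -2.48612882e-01,  9.68602706e-01,
        -1.48880822e-01],
       [ 0.00000000e+00,  0.00000000e+00,  0.00000000e+00,
         1.00000000e+00]])}
```

View pics/top0.png

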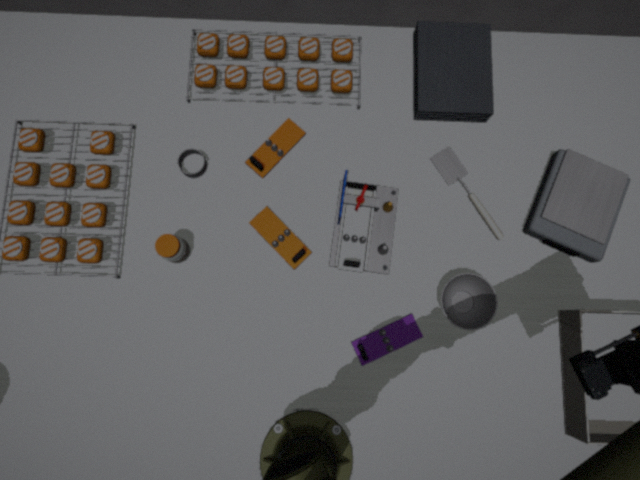

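View pics/side0.png

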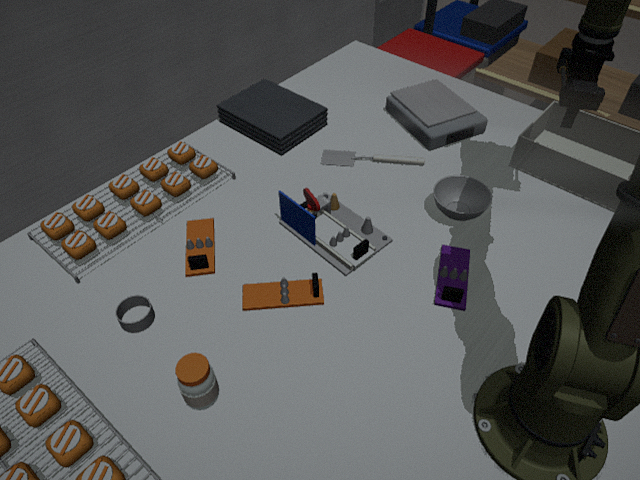

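The lug bearers are orange plates at top-view (275,148) and (281,238), a purple one at (387,339), and the aluminium plate in the holder at about (353,245) with its black lug at (352,263). The last fits, because it lies between the rails under the bridge with the red wing screw. I'll confirm that in an enlarged crop.

Run:
```python
import cv2
a=cv2.imread("pics/top0.png")[165:285,310:420]
cv2.imwrite("pics/topc.png",cv2.resize(a,None,fx=5,fy=5,interpolation=cv2.INTER_CUBIC))
```

```text
(no output)
```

View pics/topc.png

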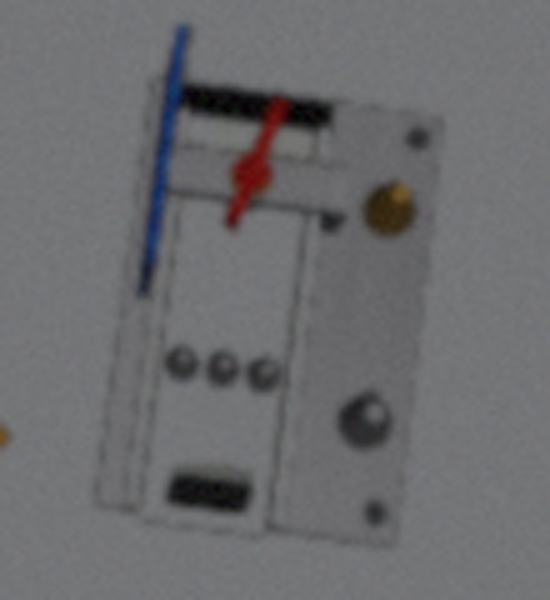

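The crop confirms it: the black lug is at (208,490) on the bare plate between the rails. The wings run from (282,100) to (232,222), and the base corners are clear.

```bash
cat > h.py <<'E'
import numpy as np
from bench import ctrl
from scipy.optimize import least_squares
from scipy.spatial.transform import Rotation as Ro
def ray(m,uv,z):
    d=m['R'].T@np.array([(uv[0]-m['cx'])/m['fx'],(uv[1]-m['cy'])/m['fy'],1]); c=-m['R'].T@m['t']
    return c+d*(z-c[2])/d[2]
E
python3 - <<'E'
from h import *
m=ctrl.camera_model("top")
P=lambda u,v,z:ray(m,(310+u/5,165+v/5),z)
W=np.array([P(395,547,.008),P(98,507,.008),P(442,115,.008),P(155,75,.008)])[:,:2]
H=np.array([[-125,-100],[-125,55],[105,-100],[105,55]])/1e3
def T(p,h): c,s=np.cos(p[2]),np.sin(p[2]); return h@np.array([[c,s],[-s,c]])+p[:2]
r=least_squares(lambda p:(T(p,H)-W).ravel(),[.5,0,0]); p=r.x
print("holder",p,np.degrees(p[2]),"res mm",r.fun*1e3)
inv=lambda w:(w[:2]-p[:2])@np.array([[np.cos(p[2]),-np.sin(p[2])],[np.sin(p[2]),np.cos(p[2])]])
print("lug",inv(P(208,492,.058)),"hub",inv(P(252,172,.1)))
a,b=inv(P(284,98,.098)),inv(P(231,224,.098)); print(a,b,np.degrees(np.arctan2(*(a-b)[::-1])))
print("lug world home",T(p,np.array([-.07,0])),"screw",T(p,np.array([.045,0])))
s=ctrl.get_state(); R=Ro.from_rotvec(s['tool_rot']).as_matrix(); print(R)
E
```

```text
holder [ 0.57958053 -0.11136753 -0.10408335] -5.963536391721 res mm [-0.11040806 -0.95646472  0.25685262  1.06884647  0.07291298 -1.21621177
 -0.21935754  1.10383002]
lug [-0.11596227  0.00249124] hub [0.03615659 0.0032384 ]
[ 0.07567051 -0.00795339] [0.00965117 0.01007977] -15.277641048418047
lug world home [ 0.50995936 -0.10409484] screw [ 0.624337   -0.11604283]
[[ 9.06959282e-01  4.21217479e-01 -8.34548809e-04]
 [ 4.21218282e-01 -9.06958117e-01  1.46052046e-03]
 [-1.41704070e-04 -1.67615980e-03 -9.99998585e-01]]
```

Call:
step_arm --commands '[{"travel": [0.0236,-0.0252,0],"turn": [0,0,0]},{"travel": [0.0472,-0.0504,0],"turn": [0,0,0]},{"travel": [0.0708,-0.0756,0],"turn": [0,0,0]},{"travel": [0.0944,-0.1008,0],"turn": [0,0,0]},{"travel": [0.118,-0.126,0],"turn": [0,0,0]}]' --gripper 0 --force 20

```text
time: 0.6
position: [0.3278, -0.424, 0.2361]
tool_rot: [-3.067, -0.677, 0.001]
ft_force: [0.6, 0.1, -0.0]
grip_width: 0.629
grip_force: 0.0
```

Call:
step_arm --commands '[{"travel": [0.0236,-0.0252,0],"turn": [0,0,0]},{"travel": [0.0472,-0.0504,0],"turn": [0,0,0]},{"travel": [0.0708,-0.0756,0],"turn": [0,0,0]},{"travel": [0.0944,-0.1008,0],"turn": [0,0,0]},{"travel": [0.118,-0.126,0],"turn": [0,0,0]}]'

```text
time: 1.1
position: [0.3817, -0.26, 0.2362]
tool_rot: [-3.067, -0.678, 0.001]
ft_force: [0.5, 0.7, -1.0]
grip_width: 0.172
grip_force: 0.0
```

Call:
step_arm --commands '[{"travel": [0.0236,-0.0252,0],"turn": [0,0,0]},{"travel": [0.0472,-0.0504,0],"turn": [0,0,0]},{"travel": [0.0708,-0.0756,0],"turn": [0,0,0]},{"travel": [0.0944,-0.1008,0],"turn": [0,0,0]},{"travel": [0.118,-0.126,0],"turn": [0,0,0]}]'

```text
time: 1.6
position: [0.4356, -0.0962, 0.2363]
tool_rot: [3.067, 0.677, -0.001]
ft_force: [1.4, 0.1, 0.3]
grip_width: 0.006
grip_force: 0.0
```

Call:
step_arm --commands '[{"travel": [0,0,0],"turn": [0,0,-8]},{"travel": [0,0,0],"turn": [0,0,-16]},{"travel": [0,0,0],"turn": [0,0,-24]},{"travel": [0,0,0],"turn": [0,0,-32]},{"travel": [0,0,0],"turn": [0,0,-40]}]'

```text
time: 2.1
position: [0.4353, -0.0975, 0.2362]
tool_rot: [-2.646, -1.693, 0.001]
ft_force: [0.7, 0.0, 0.4]
grip_width: 0.004
grip_force: 0.0
```

Call:
step_arm --commands '[{"travel": [0,0,0],"turn": [0,0,-8]},{"travel": [0,0,0],"turn": [0,0,-16]},{"travel": [0,0,0],"turn": [0,0,-24]},{"travel": [0,0,0],"turn": [0,0,-32]},{"travel": [0,0,0],"turn": [0,0,-40]}]'

```text
time: 2.6
position: [0.4353, -0.0975, 0.2362]
tool_rot: [-1.907, -2.496, 0.001]
ft_force: [0.7, -0.7, 0.2]
grip_width: 0.004
grip_force: 0.0
```

Call:
step_arm --commands '[{"travel": [0,0,0],"turn": [0,0,-8]},{"travel": [0,0,0],"turn": [0,0,-16]},{"travel": [0,0,0],"turn": [0,0,-24]},{"travel": [0,0,0],"turn": [0,0,-32]},{"travel": [0,0,0],"turn": [0,0,-40]}]'

```text
time: 3.1
position: [0.4353, -0.0975, 0.2361]
tool_rot: [-0.938, -2.997, 0.0]
ft_force: [0.5, 0.3, 0.1]
grip_width: 0.002
grip_force: 0.0
```

Call:
step_arm --commands '[{"travel": [0,0,0],"turn": [0,0,-8]},{"travel": [0,0,0],"turn": [0,0,-16]},{"travel": [0,0,0],"turn": [0,0,-24]},{"travel": [0,0,0],"turn": [0,0,-29]},{"travel": [0,0,0],"turn": [0,0,-29]}]'

```text
time: 3.6
position: [0.4353, -0.0975, 0.2362]
tool_rot: [-0.166, -3.137, -0.0]
ft_force: [-0.1, -0.0, 0.1]
grip_width: 0.008
grip_force: 0.0
```

Call:
step_arm --commands '[{"travel": [0,0,0.04],"turn": [0,0,0]},{"travel": [0,0,0.08],"turn": [0,0,0]},{"travel": [0,0,0.12],"turn": [0,0,0]},{"travel": [0,0,0.15],"turn": [0,0,0]},{"travel": [0,0,0.15],"turn": [0,0,0]}]'

```text
time: 4.1
position: [0.4319, -0.0967, 0.0826]
tool_rot: [-0.169, -3.128, -0.004]
ft_force: [-0.5, -0.1, 0.5]
grip_width: 0.011
grip_force: 0.0
```

Run:
```python
from h import *
import cv2
cv2.imwrite("pics/w1.png",ctrl.get_image("wrist")[:,:,::-1]); print(ctrl.get_state()['joint_positions'],ctrl.get_state()['ft_force'])
```

```text
[ 0.55421702  0.04503318 -0.3981793   2.09918297  0.01967488  1.00547652
  1.60900432] [ 0.64902393 -0.38690886  0.2676931 ]
```

View pics/w1.png

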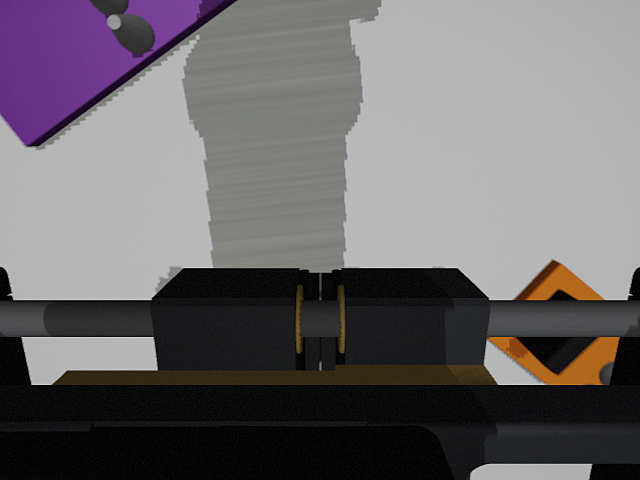

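The wrist view faces backwards: it shows the closed fingers, purple plate upper left and orange at right (550,330). Clearances are fine, so I'll lower and start pushing.

Call:
step_arm --commands '[{"travel": [0,0,0.012],"turn": [0,0,0]},{"travel": [0,0,0.024],"turn": [0,0,0]},{"travel": [0,0,0.037],"turn": [0,0,0]},{"travel": [0,0,0.037],"turn": [0,0,0]},{"travel": [0,0,0.037],"turn": [0,0,0]}]'

```text
time: 4.65
position: [0.4355, -0.0975, 0.0493]
tool_rot: [-0.167, -3.137, -0.0]
ft_force: [0.1, 0.1, 0.4]
grip_width: 0.003
grip_force: 0.0
```

Call:
step_arm --commands '[{"travel": [-0.004,0,0],"turn": [0,0,0]},{"travel": [-0.008,0,0],"turn": [0,0,0]},{"travel": [-0.012,0,0],"turn": [0,0,0]},{"travel": [-0.016,0,0],"turn": [0,0,0]},{"travel": [-0.02,0,0],"turn": [0,0,0]}]'

```text
time: 5.15
position: [0.4549, -0.0997, 0.0494]
tool_rot: [-0.167, -3.135, 0.0]
ft_force: [-4.1, 0.2, 1.8]
grip_width: 0.002
grip_force: 1.6
```

Call:
step_arm --commands '[{"travel": [-0.004,0,0],"turn": [0,0,0]},{"travel": [-0.008,0,0],"turn": [0,0,0]},{"travel": [-0.012,0,0],"turn": [0,0,0]},{"travel": [-0.016,0,0],"turn": [0,0,0]},{"travel": [-0.02,0,0],"turn": [0,0,0]}]'

```text
time: 5.65
position: [0.4758, -0.1019, 0.0494]
tool_rot: [0.167, 3.137, 0.0]
ft_force: [-0.7, -0.9, -1.5]
grip_width: 0.001
grip_force: 0.6
```

Call:
step_arm --commands '[{"travel": [-0.002,0,0],"turn": [0,0,0]},{"travel": [-0.004,0,0],"turn": [0,0,0]},{"travel": [-0.006,0,0],"turn": [0,0,0]},{"travel": [-0.008,0,0],"turn": [0,0,0]},{"travel": [-0.01,0,0],"turn": [0,0,0]}]'

```text
time: 6.15
position: [0.4855, -0.1029, 0.0495]
tool_rot: [0.167, 3.137, -0.0]
ft_force: [-0.9, -0.4, 0.5]
grip_width: 0.003
grip_force: 0.6
```

Call:
step_arm --commands '[{"travel": [-0.001,0,0],"turn": [0,0,0]},{"travel": [-0.002,0,0],"turn": [0,0,0]},{"travel": [-0.003,0,0],"turn": [0,0,0]}]'

```text
time: 6.45
position: [0.4883, -0.1033, 0.0496]
tool_rot: [-0.167, -3.137, 0.0]
ft_force: [-1.7, 0.1, -0.8]
grip_width: 0.007
grip_force: 0.8
```

Call:
step_arm --commands '[{"travel": [-0.001,0,0],"turn": [0,0,0]},{"travel": [-0.002,0,0],"turn": [0,0,0]}]'

```text
time: 6.65
position: [0.4903, -0.1034, 0.0495]
tool_rot: [-0.167, -3.137, 0.0]
ft_force: [-1.6, 0.8, -0.3]
grip_width: 0.003
grip_force: 0.8
```

Call:
step_arm --commands '[{"travel": [-0.0007,0,0],"turn": [0,0,0]},{"travel": [-0.0014,0,0],"turn": [0,0,0]}]'

```text
time: 6.85
position: [0.4917, -0.1036, 0.0496]
tool_rot: [-0.167, -3.137, 0.0]
ft_force: [-1.3, -0.1, 0.3]
grip_width: 0.002
grip_force: 0.9
```

Call:
step_arm --commands '[{"travel": [-0.0006,0,0],"turn": [0,0,0]},{"travel": [-0.0012,0,0],"turn": [0,0,0]}]'

```text
time: 7.05
position: [0.4929, -0.1038, 0.0495]
tool_rot: [-0.167, -3.137, 0.0]
ft_force: [-1.5, 0.4, 0.6]
grip_width: 0.008
grip_force: 0.9
```

Call:
step_arm --commands '[{"travel": [-0.0006,0,0],"turn": [0,0,0]},{"travel": [-0.001,0,0],"turn": [0,0,0]}]'

```text
time: 7.25
position: [0.4939, -0.1038, 0.0496]
tool_rot: [0.167, 3.137, -0.0]
ft_force: [-1.3, 0.1, -0.2]
grip_width: 0.006
grip_force: 0.9
```

Call:
step_arm --commands '[{"travel": [-0.0005,0,0],"turn": [0,0,0]},{"travel": [-0.0005,0,0],"turn": [0,0,0]}]'

```text
time: 7.45
position: [0.4945, -0.1039, 0.0496]
tool_rot: [0.167, 3.137, -0.0]
ft_force: [-1.9, 0.3, 0.3]
grip_width: 0.006
grip_force: 0.7
```

Call:
step_arm --commands '[{"travel": [-0.0005,0,0],"turn": [0,0,0]},{"travel": [-0.0005,0,0],"turn": [0,0,0]}]'

```text
time: 7.65
position: [0.495, -0.104, 0.0496]
tool_rot: [0.167, 3.137, -0.0]
ft_force: [-1.1, -0.2, -0.5]
grip_width: 0.003
grip_force: 0.8
```

Call:
step_arm --commands '[{"travel": [-0.0005,0,0],"turn": [0,0,0]},{"travel": [-0.0005,0,0],"turn": [0,0,0]}]'

```text
time: 7.85
position: [0.4955, -0.104, 0.0495]
tool_rot: [0.167, 3.137, -0.0]
ft_force: [-1.0, 0.6, 0.2]
grip_width: 0.003
grip_force: 0.8
```

Call:
step_arm --commands '[{"travel": [-0.0005,0,0],"turn": [0,0,0]},{"travel": [-0.0005,0,0],"turn": [0,0,0]}]'

```text
time: 8.05
position: [0.4956, -0.104, 0.0496]
tool_rot: [-0.167, -3.136, 0.0]
ft_force: [-3.1, -0.1, 2.4]
grip_width: 0.004
grip_force: 1.6
```

Call:
step_arm --commands '[{"travel": [-0.0004,0,0],"turn": [0,0,0]},{"travel": [-0.0004,0,0],"turn": [0,0,0]}]'

```text
time: 8.25
position: [0.4956, -0.104, 0.0495]
tool_rot: [-0.167, -3.136, 0.0]
ft_force: [-4.3, -0.6, 3.9]
grip_width: 0.012
grip_force: 2.6
```

Call:
step_arm --commands '[{"travel": [-0.0004,0,0],"turn": [0,0,0]},{"travel": [-0.0004,0,0],"turn": [0,0,0]}]'

```text
time: 8.45
position: [0.4956, -0.104, 0.0495]
tool_rot: [-0.167, -3.135, 0.0]
ft_force: [-6.7, 0.3, 4.1]
grip_width: 0.011
grip_force: 3.1
```

The plate is home: it stopped dead and the force rose to about 7 N. Now I'll retract, lift, and hover past the screw for a wrist view.

Call:
step_arm --commands '[{"travel": [0.006,0,0],"turn": [0,0,0]},{"travel": [0.018,0,0],"turn": [0,0,0]},{"travel": [0.018,0,-0.04],"turn": [0,0,0]},{"travel": [0.018,0,-0.08],"turn": [0,0,0]},{"travel": [0.018,0,-0.12],"turn": [0,0,0]}]'

```text
time: 8.95
position: [0.4783, -0.102, 0.1709]
tool_rot: [0.166, 3.136, -0.0]
ft_force: [1.1, -0.3, -0.5]
grip_width: 0.002
grip_force: 0.0
```

Call:
step_arm --commands '[{"travel": [0,0,-0.04],"turn": [0,0,0]},{"travel": [-0.04,0,-0.05],"turn": [0,0,0]},{"travel": [-0.08,0,-0.05],"turn": [0,0,0]},{"travel": [-0.12,0,-0.05],"turn": [0,0,0]},{"travel": [-0.16,0,-0.05],"turn": [0,0,0]}]' --gripper 0.28

```text
time: 9.45
position: [0.6393, -0.1196, 0.22]
tool_rot: [0.167, 3.135, -0.001]
ft_force: [0.7, 0.4, 0.1]
grip_width: 0.271
grip_force: 0.0
```

Call:
step_arm --commands '[{"travel": [-0.022,0,0],"turn": [0,0,0]},{"travel": [-0.044,0,0],"turn": [0,0,0]},{"travel": [-0.044,0,0],"turn": [0,0,0]},{"travel": [-0.044,0,0],"turn": [0,0,0]}]'

```text
time: 9.85
position: [0.6812, -0.1236, 0.2191]
tool_rot: [-0.166, -3.137, -0.001]
ft_force: [-0.7, -0.2, 0.1]
grip_width: 0.279
grip_force: 0.0
```

Run:
```python
from h import *
import cv2
s=ctrl.get_state(); print(s['position'],s['tool_rot'],s['joint_positions'])
np.save("s2.npy",np.r_[s['position'],s['tool_rot']])
a=ctrl.get_image("wrist")[:,:,::-1]; cv2.imwrite("pics/w2.png",a)
```

```text
[ 0.6812001  -0.1235602   0.21905399] [-1.66256484e-01 -3.13659237e+00 -5.82266235e-04] [ 0.4255283   0.44816743 -0.39916658  1.34389356  0.17186733  1.38401846
  1.49480707]
```

View pics/w2.png

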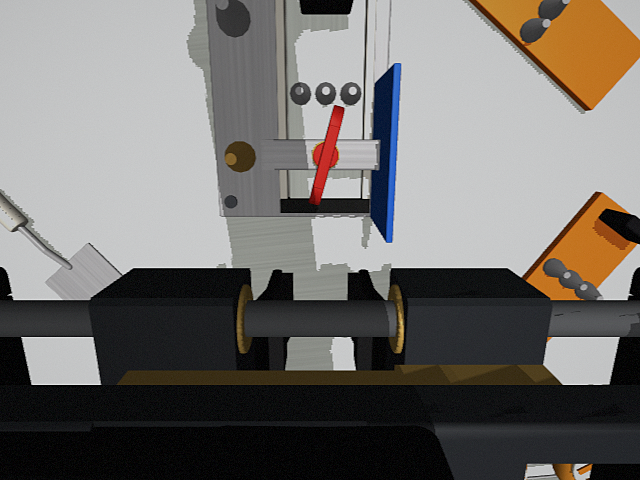

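The wrist view shows the wing tips at about (338,107) and (315,204), the hub at (326,156), the guard's lower end at (388,242), and the black stop with the plate against it.

```bash
cat >> h.py <<'E'
p=np.array([0.57958,-0.11137,-0.10408])
def inv(w): c,s=np.cos(p[2]),np.sin(p[2]); d=np.array(w)[:2]-p[:2]; return np.array([c*d[0]+s*d[1],-s*d[0]+c*d[1]])
def wr(st,uv,z):
    m=ctrl.camera_model("wrist"); R=Ro.from_rotvec(st[3:]).as_matrix(); T=m['T_tool_cam']
    Rw=R@T[:3,:3]; c=R@T[:3,3]+st[:3]
    return ray(dict(m,R=Rw.T,t=-Rw.T@c),uv,z)
E
python3 - <<'E'
from h import *
s=np.load("s2.npy")
print("corners(105,-100)",inv(wr(s,(220,216),.008)),"stop -y/far",inv(wr(s,(281,213),.028)))
for z in (.098,.09): 
    a,b=wr(s,(315,204),z),wr(s,(338,107),z); print(z,inv(a)*1e3,inv(b)*1e3,(a+b)/2,inv((a+b)/2)*1e3,np.degrees(np.arctan2(*(a-b)[1::-1])),np.linalg.norm(a-b))
print("hub",[inv(wr(s,(326,156),z))*1e3 for z in(.06,.098)])
c=np.array([.6243,-.1160]); R=Ro.from_rotvec(s[3:]).as_matrix()
print("to screw",R.T@(np.r_[c,.081]-s[:3]),"yaw",np.degrees(np.arctan2(R[1,0],R[0,0])))
E
```

```text
corners(105,-100) [ 0.10694065 -0.09744168] stop -y/far [ 0.10031565 -0.03722331]
0.098 [80.31720287 -5.81193194] [14.99262221  9.89152609] [ 0.62718895 -0.11429221  0.098     ] [47.65491254  2.03979708] -19.48027256073944 0.06718555969272737
0.09 [81.67840862 -5.90656607] [14.418103   10.26222331] [ 0.62759451 -0.1141958   0.09      ] [48.04825581  2.17782862] -19.480272560739458 0.06917642995849782
hub [array([48.75746206,  2.5802152 ]), array([46.98357496,  1.93878343])]
to screw [0.05729545 0.00145595 0.1380898 ] yaw 173.93170792896657
```

Call:
step_arm --commands '[{"travel": [0.028,0.0013,0],"turn": [0,0,7]},{"travel": [0.056,0.0026,0],"turn": [0,0,14]},{"travel": [0.056,0.0026,0.03],"turn": [0,0,14]},{"travel": [0.056,0.0026,0.06],"turn": [0,0,14]},{"travel": [0.056,0.0026,0.09],"turn": [0,0,14]}]' --gripper 0.28

```text
time: 10.4
position: [0.6253, -0.1157, 0.1299]
tool_rot: [0.548, 3.091, -0.002]
ft_force: [0.9, -0.4, -0.5]
grip_width: 0.279
grip_force: 0.0
```

Call:
step_arm --commands '[{"travel": [0,0,0.012],"turn": [0,0,0]},{"travel": [0,0,0.024],"turn": [0,0,0]},{"travel": [0,0,0.036],"turn": [0,0,0]},{"travel": [0,0,0.048],"turn": [0,0,0]},{"travel": [0,0,0.048],"turn": [0,0,0]}]'

```text
time: 10.9
position: [0.6253, -0.1152, 0.08]
tool_rot: [-0.548, -3.091, -0.0]
ft_force: [-0.8, 0.1, -0.4]
grip_width: 0.28
grip_force: 0.0
```

Run:
```python
from h import *
import cv2
s=ctrl.get_state(); R=Ro.from_rotvec(s['tool_rot']).as_matrix()
print(s['position'],inv(s['position']),np.degrees(np.arctan2(R[1,0],R[0,0])),s['ft_force'],s['torque'],s['joint_positions'][6])
m=ctrl.camera_model("side"); P=np.array([.625,-.115,.086]); c=m['R']@P+m['t']; u=int(m['fx']*c[0]/c[2]+m['cx']); v=int(m['fy']*c[1]/c[2]+m['cy']);print(u,v)
a=ctrl.get_image("side")[v-60:v+60,u-70:u+70,::-1]; cv2.imwrite("pics/s3.png",cv2.resize(a,None,fx=5,fy=5,interpolation=cv2.INTER_CUBIC))
```

```text
[ 0.62528728 -0.11522856  0.08001156] [0.04586081 0.00091095] 159.91126695526518 [-0.8204033   0.07148112 -0.39000303] [ 0.05219606 -0.08896672 -0.02527864] 1.240378022562542
312 198
```

View pics/s3.png

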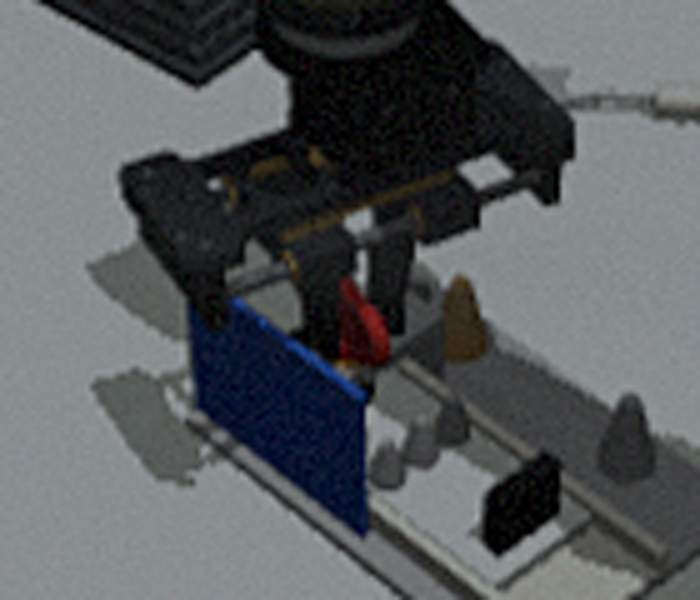

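The red blade (360,330) stands between the two fingers, and the gripper body is above the guard. Closing now.

Call:
step_arm --commands '[{"travel": [0,0,0],"turn": [0,0,0]},{"travel": [0,0,0],"turn": [0,0,0]},{"travel": [0,0,0],"turn": [0,0,0]},{"travel": [0,0,0],"turn": [0,0,0]},{"travel": [0,0,0],"turn": [0,0,0]}]' --gripper 0 --force 60

```text
time: 11.45
position: [0.6274, -0.1137, 0.0823]
tool_rot: [0.546, 3.091, 0.003]
ft_force: [2.8, 4.0, 0.8]
grip_width: 0.087
grip_force: 60.0
```

```bash
cat >> h.py <<'E'
def rep():
    import time
    s=ctrl.get_state(); R=Ro.from_rotvec(s['tool_rot']).as_matrix()
    y=np.degrees(np.arctan2(R[1,0],R[0,0])); q=(180-y-5.963)%360  # wing angle deg (approx screw)
    print("t%.2f pos %s wing %.2f deg %.3f rad F %s T %s q7 %.2f grip %.1f w %.3f"%(s['time'],np.round(inv(s['position'])*1e3,1),q,np.radians(q),np.round(s['ft_force'],1),np.round(s['torque'],3),s['joint_positions'][6],s['grip_force'],s['grip_width']))
E
python3 -c "
from h import *
rep()"
```

```text
t11.45 pos [47.8  2.7] wing 14.09 deg 0.246 rad F [2.8 4.  0.8] T [ 1.037 -0.69  -0.271] q7 1.24 grip 60.0 w 0.087
```

Call:
step_arm --commands '[{"travel": [0,0.002,0],"turn": [0,0,0]},{"travel": [0,0.002,0],"turn": [0,0,0]},{"travel": [0,0.002,0],"turn": [0,0,0]}]'

```text
time: 11.75
position: [0.6274, -0.1137, 0.0823]
tool_rot: [0.548, 3.092, -0.0]
ft_force: [1.6, 3.0, 5.8]
grip_width: 0.084
grip_force: 60.0
```

```bash
python3 -c "
from h import *
rep()"
```

```text
t11.75 pos [47.8  2.7] wing 14.14 deg 0.247 rad F [1.6 3.  5.8] T [ 0.6   -0.47  -0.263] q7 1.24 grip 60.0 w 0.084
```

Call:
step_arm --commands '[{"travel": [-0.0012,0,-0.002],"turn": [0,0,3]},{"travel": [-0.0012,0,-0.002],"turn": [0,0,6]},{"travel": [-0.0012,0,-0.002],"turn": [0,0,9]},{"travel": [-0.0012,0,-0.002],"turn": [0,0,12]}]'

```text
time: 12.15
position: [0.6275, -0.1136, 0.0824]
tool_rot: [-0.868, -3.018, 0.001]
ft_force: [2.4, 2.1, -1.8]
grip_width: 0.085
grip_force: 60.0
```

```bash
python3 -c "
from h import *
rep()"
```

```text
t12.15 pos [47.9  2.7] wing 26.13 deg 0.456 rad F [ 2.4  2.1 -1.8] T [ 0.576 -0.689  0.33 ] q7 1.04 grip 60.0 w 0.085
```

Call:
step_arm --commands '[{"travel": [0,0,0],"turn": [0,0,3]},{"travel": [0,0,0],"turn": [0,0,6]},{"travel": [0,0,0],"turn": [0,0,9]}]'

```text
time: 12.45
position: [0.6275, -0.1137, 0.0824]
tool_rot: [-1.102, -2.94, 0.001]
ft_force: [2.7, 1.6, -3.3]
grip_width: 0.088
grip_force: 60.0
```

```bash
python3 -c "
from h import *
rep()"
```

```text
t12.45 pos [47.9  2.7] wing 35.14 deg 0.613 rad F [ 2.7  1.6 -3.3] T [ 0.566 -0.695  0.41 ] q7 0.89 grip 60.0 w 0.088
```

Call:
step_arm --commands '[{"travel": [0,0,0],"turn": [0,0,3]},{"travel": [0,0,0],"turn": [0,0,6]},{"travel": [0,0,0],"turn": [0,0,9]}]'

```text
time: 12.75
position: [0.6275, -0.1136, 0.0824]
tool_rot: [-1.33, -2.845, 0.001]
ft_force: [2.9, 1.9, -1.0]
grip_width: 0.086
grip_force: 60.0
```

```bash
python3 -c "
from h import *
rep()"
```

```text
t12.75 pos [47.9  2.7] wing 44.14 deg 0.770 rad F [ 2.9  1.9 -1. ] T [ 0.513 -0.72   0.374] q7 0.74 grip 60.0 w 0.086
```

Call:
step_arm --commands '[{"travel": [0,0,0],"turn": [0,0,3]},{"travel": [0,0,0],"turn": [0,0,6]},{"travel": [0,0,0],"turn": [0,0,9]}]'

```text
time: 13.05
position: [0.6275, -0.1137, 0.0824]
tool_rot: [-1.549, -2.732, 0.001]
ft_force: [2.1, 2.6, -1.7]
grip_width: 0.085
grip_force: 60.0
```

```bash
python3 -c "
from h import *
rep()"
```

```text
t13.05 pos [47.9  2.7] wing 53.14 deg 0.927 rad F [ 2.1  2.6 -1.7] T [ 0.489 -0.673  0.366] q7 0.60 grip 60.0 w 0.085
```

Call:
step_arm --commands '[{"travel": [0,0,0],"turn": [0,0,3]},{"travel": [0,0,0],"turn": [0,0,6]},{"travel": [0,0,0],"turn": [0,0,9]}]'

```text
time: 13.35
position: [0.6275, -0.1136, 0.0824]
tool_rot: [-1.758, -2.602, 0.001]
ft_force: [2.4, 3.2, -2.0]
grip_width: 0.092
grip_force: 60.0
```

```bash
python3 -c "
from h import *
rep()"
```

```text
t13.35 pos [47.9  2.7] wing 62.13 deg 1.084 rad F [ 2.4  3.2 -2. ] T [ 0.445 -0.736  0.416] q7 0.45 grip 60.0 w 0.092
```

Call:
step_arm --commands '[{"travel": [0,0,0],"turn": [0,0,3]},{"travel": [0,0,0],"turn": [0,0,6]},{"travel": [0,0,0],"turn": [0,0,9]}]'

```text
time: 13.65
position: [0.6275, -0.1137, 0.0824]
tool_rot: [-1.957, -2.456, 0.002]
ft_force: [2.5, 3.4, -1.5]
grip_width: 0.088
grip_force: 60.0
```

```bash
python3 -c "
from h import *
rep()"
```

```text
t13.65 pos [47.9  2.7] wing 71.14 deg 1.242 rad F [ 2.5  3.4 -1.5] T [ 0.436 -0.757  0.335] q7 0.30 grip 60.0 w 0.088
```

Call:
step_arm --commands '[{"travel": [0,0,0],"turn": [0,0,3]},{"travel": [0,0,0],"turn": [0,0,6]},{"travel": [0,0,0],"turn": [0,0,9]}]'

```text
time: 13.95
position: [0.6275, -0.1136, 0.0824]
tool_rot: [-2.144, -2.295, 0.002]
ft_force: [2.1, 1.4, -2.2]
grip_width: 0.088
grip_force: 60.0
```

```bash
python3 -c "
from h import *
rep()"
```

```text
t13.95 pos [47.9  2.7] wing 80.13 deg 1.399 rad F [ 2.1  1.4 -2.2] T [ 0.439 -0.617  0.345] q7 0.15 grip 60.0 w 0.088
```

Call:
step_arm --commands '[{"travel": [0,0,0],"turn": [0,0,3]},{"travel": [0,0,0],"turn": [0,0,6]},{"travel": [0,0,0],"turn": [0,0,9]}]'

```text
time: 14.25
position: [0.6275, -0.1137, 0.0824]
tool_rot: [-2.317, -2.12, 0.002]
ft_force: [1.7, 2.6, -1.6]
grip_width: 0.087
grip_force: 60.0
```

```bash
python3 -c "
from h import *
rep()"
```

```text
t14.25 pos [47.9  2.7] wing 89.13 deg 1.556 rad F [ 1.7  2.6 -1.6] T [ 0.424 -0.697  0.324] q7 0.00 grip 60.0 w 0.087
```

Flat at about 0.36 N m, so there's no touch yet. Continuing.

Call:
step_arm --commands '[{"travel": [0,0,0],"turn": [0,0,3]},{"travel": [0,0,0],"turn": [0,0,6]},{"travel": [0,0,0],"turn": [0,0,9]}]'

```text
time: 14.55
position: [0.6275, -0.1137, 0.0824]
tool_rot: [-2.477, -1.932, 0.002]
ft_force: [2.5, 3.0, -2.4]
grip_width: 0.087
grip_force: 60.0
```

```bash
python3 -c "
from h import *
rep()"
```

```text
t14.55 pos [47.9  2.7] wing 98.13 deg 1.713 rad F [ 2.5  3.  -2.4] T [ 0.448 -0.675  0.408] q7 -0.14 grip 60.0 w 0.087
```

Call:
step_arm --commands '[{"travel": [0,0,0],"turn": [0,0,3]},{"travel": [0,0,0],"turn": [0,0,6]},{"travel": [0,0,0],"turn": [0,0,9]}]'

```text
time: 14.85
position: [0.6275, -0.1136, 0.0824]
tool_rot: [-2.62, -1.732, 0.002]
ft_force: [2.5, 1.2, -1.8]
grip_width: 0.086
grip_force: 60.0
```

```bash
python3 -c "
from h import *
rep()"
```

```text
t14.85 pos [47.9  2.7] wing 107.12 deg 1.870 rad F [ 2.5  1.2 -1.8] T [ 0.366 -0.625  0.385] q7 -0.29 grip 60.0 w 0.086
```

Call:
step_arm --commands '[{"travel": [0,0,0],"turn": [0,0,3]},{"travel": [0,0,0],"turn": [0,0,6]},{"travel": [0,0,0],"turn": [0,0,9]}]'

```text
time: 15.15
position: [0.6275, -0.1137, 0.0824]
tool_rot: [-2.748, -1.521, 0.002]
ft_force: [2.4, 1.8, -2.4]
grip_width: 0.087
grip_force: 60.0
```

```bash
python3 -c "
from h import *
rep()"
```

```text
t15.15 pos [47.9  2.7] wing 116.12 deg 2.027 rad F [ 2.4  1.8 -2.4] T [ 0.375 -0.577  0.528] q7 -0.44 grip 60.0 w 0.087
```

Call:
step_arm --commands '[{"travel": [0,0,0],"turn": [0,0,3]},{"travel": [0,0,0],"turn": [0,0,6]},{"travel": [0,0,0],"turn": [0,0,9]}]'

```text
time: 15.45
position: [0.6275, -0.1137, 0.0824]
tool_rot: [-2.859, -1.301, 0.002]
ft_force: [2.3, 1.4, -2.0]
grip_width: 0.087
grip_force: 60.0
```

```bash
python3 -c "
from h import *
rep()"
```

```text
t15.45 pos [47.9  2.7] wing 125.11 deg 2.184 rad F [ 2.3  1.4 -2. ] T [ 0.438 -0.637  0.455] q7 -0.59 grip 60.0 w 0.087
```

Call:
step_arm --commands '[{"travel": [0,0,0],"turn": [0,0,3]},{"travel": [0,0,0],"turn": [0,0,6]}]'

```text
time: 15.65
position: [0.6275, -0.1137, 0.0824]
tool_rot: [-2.924, -1.15, 0.002]
ft_force: [2.5, 1.8, -2.7]
grip_width: 0.085
grip_force: 60.0
```

```bash
python3 -c "
from h import *
rep()"
```

```text
t15.65 pos [47.9  2.7] wing 131.11 deg 2.288 rad F [ 2.5  1.8 -2.7] T [ 0.383 -0.58   0.558] q7 -0.69 grip 60.0 w 0.085
```

Call:
step_arm --commands '[{"travel": [0,0,0],"turn": [0,0,3]},{"travel": [0,0,0],"turn": [0,0,6]}]'

```text
time: 15.85
position: [0.6275, -0.1137, 0.0824]
tool_rot: [-2.98, -0.995, 0.002]
ft_force: [2.0, 1.9, -2.1]
grip_width: 0.09
grip_force: 60.0
```

```bash
python3 -c "
from h import *
rep()"
```

```text
t15.85 pos [47.9  2.6] wing 137.11 deg 2.393 rad F [ 2.   1.9 -2.1] T [ 0.396 -0.53   0.533] q7 -0.79 grip 60.0 w 0.090
```

Call:
step_arm --commands '[{"travel": [0,0,0],"turn": [0,0,3]},{"travel": [0,0,0],"turn": [0,0,6]}]'

```text
time: 16.05
position: [0.6275, -0.1137, 0.0824]
tool_rot: [3.028, 0.838, -0.002]
ft_force: [3.1, 2.0, -2.6]
grip_width: 0.089
grip_force: 60.0
```

```bash
python3 -c "
from h import *
rep()"
```

```text
t16.05 pos [47.9  2.6] wing 143.10 deg 2.498 rad F [ 3.1  2.  -2.6] T [ 0.49  -0.593  0.536] q7 -0.89 grip 60.0 w 0.089
```

Call:
step_arm --commands '[{"travel": [0,0,0],"turn": [0,0,1.5]}]'

```text
time: 16.15
position: [0.6274, -0.1137, 0.0824]
tool_rot: [3.038, 0.798, -0.003]
ft_force: [2.5, 1.1, -3.8]
grip_width: 0.089
grip_force: 60.0
```

```bash
python3 -c "
from h import *
rep()"
```

```text
t16.15 pos [47.9  2.6] wing 144.59 deg 2.524 rad F [ 2.5  1.1 -3.8] T [ 0.439 -0.608  0.605] q7 -0.91 grip 60.0 w 0.089
```

Call:
step_arm --commands '[{"travel": [0,0,0],"turn": [0,0,1.5]}]'

```text
time: 16.25
position: [0.6275, -0.1137, 0.0824]
tool_rot: [-3.049, -0.758, 0.002]
ft_force: [2.4, 1.5, -5.7]
grip_width: 0.083
grip_force: 60.0
```

```bash
python3 -c "
from h import *
rep()"
```

```text
t16.25 pos [47.9  2.7] wing 146.10 deg 2.550 rad F [ 2.4  1.5 -5.7] T [ 0.337 -0.757  0.553] q7 -0.94 grip 60.0 w 0.083
```

Call:
step_arm --commands '[{"travel": [0,0,0],"turn": [0,0,1.5]}]'

```text
time: 16.35
position: [0.6275, -0.1137, 0.0824]
tool_rot: [-3.058, -0.717, 0.002]
ft_force: [4.4, 1.9, -6.1]
grip_width: 0.088
grip_force: 60.0
```

```bash
python3 -c "
from h import *
rep()"
```

```text
t16.35 pos [47.9  2.6] wing 147.66 deg 2.577 rad F [ 4.4  1.9 -6.1] T [ 0.394 -0.747  0.578] q7 -0.96 grip 60.0 w 0.088
```

Call:
step_arm --commands '[{"travel": [0,0,0],"turn": [0,0,1.5]}]'

```text
time: 16.45
position: [0.6274, -0.1137, 0.0824]
tool_rot: [-3.068, -0.676, 0.002]
ft_force: [3.7, 2.3, -8.2]
grip_width: 0.086
grip_force: 60.0
```

Run:
```python
from h import *
from scipy.optimize import curve_fit
rep()
d=np.array([[.613,.41],[.77,.374],[.927,.366],[1.084,.416],[1.242,.335],[1.399,.345],[1.556,.324],[1.713,.408],[1.87,.385],[2.027,.528],[2.184,.455],[2.288,.558],[2.393,.533],[2.498,.536]])
f=lambda x,b,t:b+.22*np.maximum(0,x-t)
print(*[(np.round(a,3)) for a in curve_fit(f,d[:,0],d[:,1],[.36,1.6])])
```

```text
t16.45 pos [47.8  2.7] wing 149.19 deg 2.604 rad F [ 3.7  2.3 -8.2] T [ 0.4   -0.835  0.533] q7 -0.99 grip 60.0 w 0.086
[0.367 1.598] [[0.    0.001]
 [0.001 0.009]]
```

The torque is now about 0.20 N m above the baseline, 1.0 rad past the fitted touch. Releasing and lifting.

Call:
step_arm --commands '[{"travel": [0,0,0],"turn": [0,0,0]},{"travel": [0,0,0],"turn": [0,0,0]},{"travel": [0,0,0],"turn": [0,0,0]},{"travel": [0,0,0],"turn": [0,0,0]}]' --gripper 0.26

```text
time: 16.85
position: [0.6281, -0.1147, 0.0842]
tool_rot: [3.067, 0.676, 0.001]
ft_force: [-0.2, -0.3, 0.0]
grip_width: 0.252
grip_force: 0.0
```

Call:
step_arm --commands '[{"travel": [0,0,-0.01],"turn": [0,0,0]},{"travel": [0,0,-0.03],"turn": [0,0,0]},{"travel": [0,0,-0.06],"turn": [0,0,0]},{"travel": [0,0,-0.1],"turn": [0,0,0]},{"travel": [0,0,-0.14],"turn": [0,0,0]}]'

```text
time: 17.35
position: [0.6277, -0.114, 0.2257]
tool_rot: [3.068, 0.677, -0.0]
ft_force: [-1.0, 0.4, -0.7]
grip_width: 0.258
grip_force: 0.0
```

Call:
step_arm --commands '[{"travel": [0,0.04,-0.02],"turn": [0,0,0]},{"travel": [0,0.08,-0.04],"turn": [0,0,0]},{"travel": [0,0.12,-0.04],"turn": [0,0,0]},{"travel": [0,0.16,-0.04],"turn": [0,0,0]},{"travel": [0,0.16,-0.04],"turn": [0,0,0]}]'

```text
time: 17.85
position: [0.6946, -0.2667, 0.2625]
tool_rot: [3.066, 0.664, -0.005]
ft_force: [-0.3, -0.8, -0.9]
grip_width: 0.258
grip_force: 0.0
```

Run:
```python
from h import *
import cv2
rep()
t=cv2.resize(ctrl.get_image("top")[165:285,310:420,::-1],None,fx=3.5,fy=3.5,interpolation=cv2.INTER_CUBIC)
s=cv2.resize(ctrl.get_image("side")[170:290,260:400,::-1],None,fx=2.9,fy=3.5,interpolation=cv2.INTER_CUBIC)
cv2.imwrite("pics/end.png",np.hstack([t,s]))
```

```text
t17.85 pos [ 130.5 -142.6] wing 149.60 deg 2.611 rad F [-0.3 -0.8 -0.9] T [-0.056  0.062 -0.039] q7 -0.78 grip 0.0 w 0.258
```

View pics/end.png

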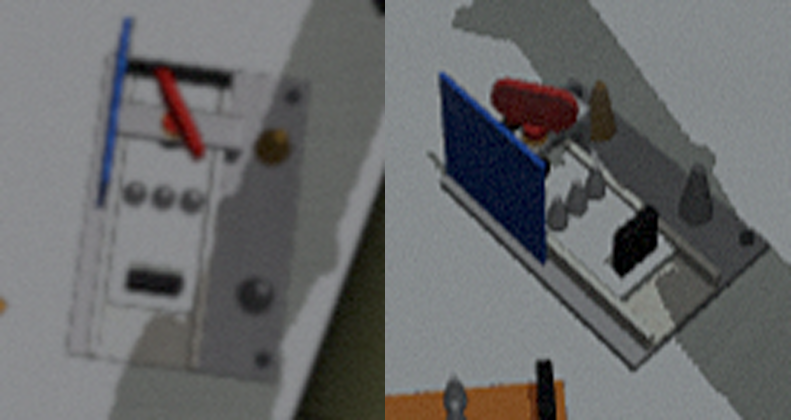

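The final view shows the lug (153,282) moved to its home position. The wings run from (160,72) to (200,155), turned as intended, both spare nozzles are standing, and the gripper is clear.

Run:
```python
from h import *
print("lug",inv(ray(ctrl.camera_model("top"),(310+153/3.5,165+281/3.5),.058))*1e3)
print(ctrl.close_job())
```

```text
lug [-70.70731772   2.81963214]
the job is handed in; nothing more can be done
None
```

I pushed the plate fully home with about 7 N, tightened the wing screw about 1 rad (0.20 N m) past first touch, then released it and handed the job in; all clear of the guard, and no verdict came back.

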